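# Set the box gauge to the red stop

### The job

Set the gauge on the worktop for the next box size: press down the yellow pad in the middle of its slider to free the friction hold and, keeping it pressed, push the slider along the rail until it rests against the red stop. Then let the pad spring back up so that the slider holds there. It is fingertip work: pick nothing up, never force the slider along with its pad up, and leave the tins, packets and carton round it where they are.

Things in the scene. Friction and masses are not known exactly. Their poses are not given: they have to be found in the camera images.
- gauge: the box-length gauge: an aluminium rail 460 mm long (its y axis), 56 wide, 18 high, with tick marks, screwed to the worktop and never moving in a run. Origin under its middle, on the worktop; x points away from the robot, z up; turned by up to about 7 degrees.
- slider_mid (a point): middle of the slider, at the pad's top when up (36 mm above worktop). The slider is a grey saddle on the rail, 76 mm along the rail, 56 wide: an end shoulder, 8 mm thick, rising to 47 mm above the worktop, at each end; between them a 60 mm gap, open to front and back, floored by the yellow pad (56 mm along the rail, 42 across). Side walls 28 mm high; a steel jaw juts out behind.
- slider (a joint): slider's position along the rail, m; 0 at the middle of the rail, growing toward the gauge's +y (left seen from the robot). While the pad is up, a sprung friction hold of some 16 N keeps the slider where it is; with the pad down it runs with about 1 N.
- pad (a joint): how far the yellow pad is pressed, m: 0 up (hold on), 0.005 fully down. It springs back up by itself; it gives way at 3 to 5 N and is fully down at about 8 N. From about 1 mm down the hold is free.
- red_stop_mid (a point): the red stop: a red block clamped over the rail, 24 mm long along the rail, 66 wide, 42 high, with a brass thumbscrew on top up to 55 mm; fixed in a run. The point lies in its middle, 36 mm above the worktop. It may be on either side of the slider. When the slider rests against it, this point and slider_mid are 50 mm apart.
- blue_stop_mid (a point): the blue stop: the same block in blue, on the other side of the slider; not wanted today.
- tin_a: round pastille tin, 45 mm across, 19 high; loose bystander, to be left alone. Origin in the centre of its underside.
- tin_b: round pastille tin, 45 mm across, 19 high; loose bystander, to be left alone. Origin in the centre of its underside.
- pink_tin: pink tin box, 80x158x48 mm; loose bystander, to be left alone. Origin in the centre of its underside.
- packet_red: flat magenta packet, 52x82x18 mm; loose bystander, to be left alone. Origin in the centre of its underside.
- packet_green: flat green packet, 52x82x18 mm; loose bystander, to be left alone. Origin in the centre of its underside.
- carton: small green carton standing upright, 26x48x75 mm; loose bystander, to be left alone. Origin in the centre of its underside.

How it is judged:
On the way, in this order (a step that is already met when the one before it is completed fails the run):
1. the yellow pad is pressed down (value of joint pad above 0.002 m), for 0.1 s.
2. the slider rests against the red stop, its pad still pressed (horizontal distance between slider_mid and red_stop_mid below 0.053 m and value of joint pad above 0.0005 m), for 0.1 s.
At the end, for the whole second after the job is handed in: The slider rests against the red stop (gap under 3 mm), at rest, and its pad is up again (within 1 mm) (horizontal distance between slider_mid and red_stop_mid below 0.053 m and value of joint pad below 0.001 m and velocity of joint slider between -0.005 and 0.005 m/s); the robot touches nothing.
It fails at once if the slider is forced along while its pad is up (faster than 8 mm/s with the pad pressed less than 0.5 mm) (value of joint pad below 0.0005 m and (velocity of joint slider above 0.008 m/s or velocity of joint slider below -0.008 m/s)).
It fails at once if a bystander is moved by more than 15 mm or lifted (distance of any of tin_a, tin_b, pink_tin, packet_red, packet_green, carton from where it was at the start of the episode above 0.015 m).
It also fails if it takes over 38 s, if anything falls off the work surface, if the arm or the gripper's body presses on something with over 40 N, if the wrist force passes 120 N, or if a joint passes its speed limit or range.

### The arm

A 6-joint arm with a two-finger parallel gripper is mounted at the origin on a cart in front of the work surface, level with it; the furniture and walls round the work are solid. World frame = base frame: x ahead of the robot, y to its left, z up, the work surface at z = 0. Lengths are in m, angles in rad, forces in N, time in s.
With the tool pointing down it reaches from about 0.25 to 0.775 m from the base axis. Payload 8.9 kg.
Tool frame: the origin (TCP) lies midway between the tips of the shut fingers; the grasp point (between the pads) lies 19 mm behind it (arm.grip_point_offset is the z of the grasp point in the tool frame, in m); z points along the fingers, y is the line along which they close (so a half turn about z gives the same grasp; the last joint's range is limited). The gripper opens to 85 mm and grips with 20 to 120 N. Pads are 22 mm wide; open, the fingers measure 114 mm over their backs; the gripper's body (76 mm by 85 mm) begins 54 mm behind the grasp point. The pads swing forward as they close: fully open they stand 13 mm farther back than shut.
Start: joints at [-1.414, 0.291, -0.153, 1.127, 0, 1.431], TCP at [0.153, -0.502, 0.231] pointing down, gripper open.
Joint ranges: [-2.52, 2.52], [-0.91, 1.74], [-1.3, 1.37], [-1.96, 2.02], [-1.52, 1.47], [-3.14, 3.14]. Speed limits (rad/s): [2.22, 2.22, 2.79, 3.14, 3.14, 3.14].

### API

Orientations are given as a unit quaternion [w, x, y, z].
In Python, from rig import sensors, camera, calibration, order, trace, mark_of, arm gives the robot as it stands.
- The arm moves only by the shell command python3 -m pendant 'ROWS' [FORCE]. ROWS is JSON, a list of rows, each a list of 7 numbers: the shift along the tool's x, y, z in cm, then the turn, a rotation vector about the tool's x, y, z in rad, then the closure, from 0 (fully open) to 1 (shut). A call has 1 to 12 rows; each row shifts and turns the commanded pose from where the row before left it, along the tool's axes as they then stand; what a row does not reach is not made up. A row lasts 1/8 s, in which the tool goes at most 62.5 mm and 10.7 degrees, less where a joint would pass 70% of its speed; a pose out of reach is approached as far as the arm can. A call with a gripper value outside its range is refused whole. The fingers move at their own pace and stop on an object; FORCE is the grip in N (left out, the last holds). Time passes only in rows, so rows that do not move let the fingers close. It gives the time, the measured TCP pose, the force, the opening and the grip force at its end, in the units of the state.
- sensors.get_state(): the state, without advancing time (a new reading comes with each control period).
- camera(name): name is "side" or "top" or "wrist"; returns (picture, depth): 384x512x3 uint8, red, green, blue; 384x512 float32, m along the optical axis (not along the pixel's ray), 0 where there is no reading.
- calibration(name): a dict with "fx", "fy", "cx", "cy" (pixels), "R" (3x3) and "t" (3): a world point X has camera coordinates R X + t. Camera axes: x right, y down, z forward; pixel columns grow to the right and rows downward; lengths in m; the calibration is good to about 2 mm. The wrist camera is an equidistant fisheye: a pixel r from the principal point sees the ray r / f radians off the axis. A picture is of the moment at which its call begins: read the wrist's pose just before it. calibration takes no time and is no camera call; for the wrist camera it gives the pose at the moment of the call.
- order.hand_in(): hands the job in; it is judged then, once.
Trained networks look in the newest picture that a camera, given by its name, has taken for a name from the list of things; names that differ only in an ending like _2 or _b are one class to them, and where a whole thing is asked for, a point or a joint stands for the part that bears it (a point fixed in the world has none). Each returns a list of dicts, best first, with "confidence" (0 to 1); they miss things now and then, are a little off and sometimes report something else, mostly with a low value. They report only what shows in the picture. A call takes as long as a camera call.
- trace(camera, query): "pixels" (384x512 bool, what is visible of it).
- mark_of(camera, query): "xyz" ([x, y, z] in m, in the coordinates of the camera as it stood for that picture, good to about 4 mm: a listed point, or the origin of a listed thing).
The state is a dict: "time_s": time; "joint_pos": joint angles; "dq": joint speeds; "tau": joint torques, N m; "tcp_pos": TCP position; "eef_rot": TCP orientation; "wrist_force": force on the tool from outside, world axes, zero at the start; "wrist_torque": the same for the moment, N m; "gripper_width": finger opening in m; "finger_force": force on a finger pad.
Only numpy, scipy, OpenCV 4.12 (cv2) and the standard library are available. Lean on these libraries where they do the work, as an engineer would, in place of code of your own. Each camera call takes 0.05 s, during which the arm holds its last target. There are 200 camera calls.

## Working session

There is one attempt and no reset: what is moved stays moved. The work goes in short steps, Python scripts to look and compute and a shell command to move; the robot and the scene stay as the last step left them, time stands still between calls to the robot, and variables do not carry over. Pictures are saved under pics/ and viewed, at most 10 in all, crops included, and the job is handed in when it is done.

```bash
mkdir -p pics; cat > h.py <<'E'
from rig import sensors, camera, calibration, order, trace, mark_of, arm
import numpy as np, cv2
def marks(c,names):
    for n in names:
        k=calibration(c); R,t=np.array(k["R"]),np.array(k["t"])
        for d in mark_of(c,n)[:2]:
            x=np.array(d["xyz"]); w=R.T@(x-t)
            print(c,n,round(d["confidence"],2),w.round(4),"px",(k["fx"]*x[0]/x[2]+k["cx"]).round(),(k["fy"]*x[1]/x[2]+k["cy"]).round())
def save(c,f):
    p,d=camera(c); cv2.imwrite("pics/"+f,cv2.cvtColor(p,cv2.COLOR_RGB2BGR)); return p,d
E
python3 - <<'E'
from h import *
s=sensors.get_state(); print({k:np.round(v,3) for k,v in s.items()})
a,_=save("top","t0.png"); b,_=save("side","s0.png")
L=["gauge","slider_mid","red_stop_mid","blue_stop_mid","carton","pink_tin","tin_a","packet_red","packet_green"]
marks("top",L); marks("side",L[:5])
E
```

```text
{'time_s': np.float64(0.0), 'joint_pos': array([-1.414,  0.291, -0.154,  1.127,  0.   ,  1.431]), 'dq': array([ 0.001,  0.   , -0.   , -0.   ,  0.001, -0.001]), 'tau': array([-1.0000e-03, -5.3714e+01,  3.3138e+01,  1.6000e-02, -0.0000e+00,
        0.0000e+00]), 'tcp_pos': array([ 0.153, -0.502,  0.231]), 'eef_rot': array([-0.001,  0.989,  0.147,  0.   ]), 'wrist_force': array([-0.395,  0.612,  0.651]), 'wrist_torque': array([ 0.035, -0.046,  0.011]), 'finger_force': np.float64(0.0), 'gripper_width': np.float64(0.085)}
top gauge 0.69 [ 0.4856 -0.1363 -0.0007] px 251.0 213.0
top gauge 0.29 [0.496  0.0307 0.0346] px 194.0 209.0
top slider_mid 0.96 [ 0.4788 -0.1639  0.0406] px 260.0 213.0
top red_stop_mid 0.77 [0.4989 0.0274 0.0347] px 195.0 208.0
top red_stop_mid 0.19 [ 0.5953 -0.0127 -0.0016] px 210.0 178.0
top blue_stop_mid 0.62 [ 0.4617 -0.3234  0.0438] px 315.0 218.0
top carton 0.81 [ 4.322e-01 -5.101e-01 -3.000e-04] px 375.0 228.0
top tin_a 0.68 [ 0.5951 -0.011   0.0014] px 210.0 178.0
top tin_a 0.64 [ 5.967e-01  5.000e-02 -4.000e-04] px 190.0 178.0
top packet_red 0.79 [ 0.5237 -0.5355  0.0018] px 381.0 198.0
top packet_red 0.74 [ 0.431  -0.5908 -0.0011] px 401.0 228.0
top packet_green 0.91 [ 0.429  -0.5897 -0.0037] px 401.0 228.0
top packet_green 0.68 [ 0.5959 -0.0114  0.0016] px 210.0 178.0
side gauge 0.87 [ 0.4814 -0.1368  0.0019] px 236.0 197.0
side slider_mid 0.9 [ 0.4789 -0.1614  0.0409] px 236.0 191.0
side red_stop_mid 0.58 [0.4966 0.0291 0.0372] px 240.0 160.0
side blue_stop_mid 0.77 [ 0.4615 -0.3233  0.0357] px 231.0 227.0
side carton 0.71 [ 0.4325 -0.5155 -0.0006] px 221.0 290.0
```

View pics/t0.png

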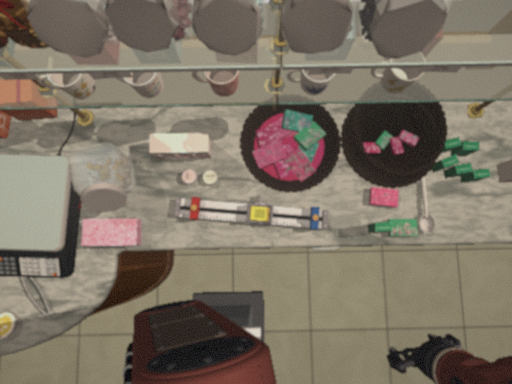

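View pics/s0.png

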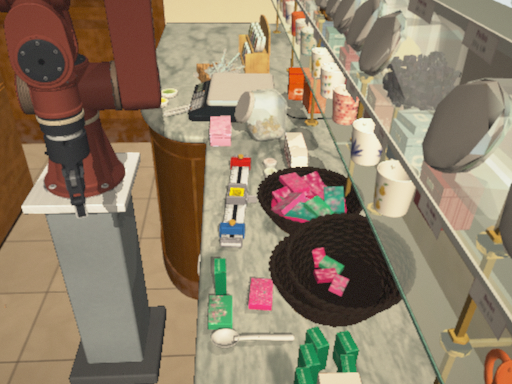

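The top and side views agree. The red stop is on the left at about (0.498, 0.028) (top px 195,208), the slider at (0.479, -0.163) (px 260,213), and the blue stop at (0.4615, -0.323) (px 315,218). The rail is turned about -5.9°, so the slider has to travel about 142 mm toward +y. I'll move over the slider with the fingers shut.

```bash
python3 -m pendant '[[4.1,-2.3,0,0,0,0,1],[4.1,-2.3,0,0,0,0,1],[4.1,-2.3,0,0,0,0,1],[4.1,-2.3,0,0,0,0,1],[4.1,-2.3,0,0,0,0,1],[4.1,-2.3,0,0,0,0,1],[4.1,-2.3,0,0,0,0,1],[4.1,-2.3,0,0,0,0,1],[4.1,-2.3,0,0,0,0,1],[4.1,-2.3,0,0,0,0,1]]' 20
python3 -m pendant '[[0,0,3,0,0,0.133,1],[0,0,3,0,0,0.133,1],[0,0,3,0,0,0.133,1],[0,0,0,0,0,0,1],[0,0,0,0,0,0,1]]'
python3 - <<'E'
from h import *
s=sensors.get_state(); print(s["tcp_pos"],s["eef_rot"],s["wrist_force"],s["gripper_width"])
p,d=save("wrist","w1.png"); print(calibration("wrist"))
save("top","t1.png"); marks("top",["slider_mid","red_stop_mid"])
E
```

```text
time_s: 2.05
tcp_pos: [0.4792, -0.1614, 0.2315]
eef_rot: [0.0, 0.989, 0.147, 0.0]
wrist_force: [0.4, -0.5, 0.1]
gripper_width: -0.0001
finger_force: 0.0
time_s: 2.68
tcp_pos: [0.4787, -0.163, 0.1424]
eef_rot: [0.0, 0.999, -0.05, 0.001]
wrist_force: [0.8, 0.5, 0.5]
gripper_width: 0.0003
finger_force: 0.0
[ 0.47873436 -0.16296266  0.14235789] [ 2.24270186e-04  9.98740581e-01 -5.01691922e-02  5.04300219e-04] [0.78794976 0.45290651 0.48116597] 0.00025683293072271496
{'fx': 297.3186396354542, 'fy': 297.3186396354542, 'cx': 263.1842712629825, 'cy': 191.18380914258012, 'R': array([[-0.09980123, -0.99500546,  0.00196128],
       [-0.94337195,  0.09524864,  0.31776889],
       [-0.31636859,  0.02986351, -0.94816617]]), 't': array([-0.1150373 ,  0.45571409,  0.45369639])}
top red_stop_mid 0.51 [0.4982 0.0281 0.0349] px 195.0 208.0
```

View pics/w1.png

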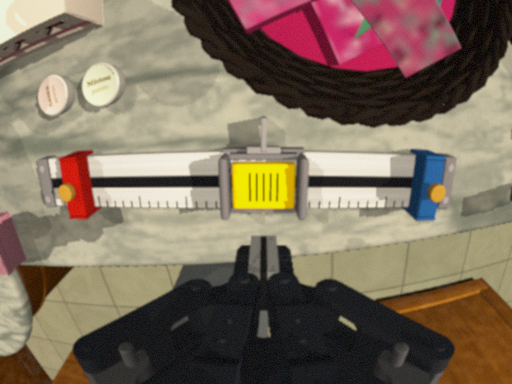

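The wrist view has the slider's yellow pad centred under the fingers (px 263,185; principal column 263). The rail lies level in the picture, the red stop is on the left (px 78,185) and nothing is in the way. I'll check the position once more and descend.

```bash
python3 - <<'E'
from h import *
marks("wrist",["slider_mid","red_stop_mid","blue_stop_mid"])
E
python3 -m pendant '[[0,0,2.5,0,0,0,1],[0,0,2.5,0,0,0,1],[0,0,2.5,0,0,0,1],[0,0,2.2,0,0,0,1],[0,0,0,0,0,0,1],[0,0,0,0,0,0,1]]'
```

```text
wrist slider_mid 0.87 [ 0.4844 -0.1585  0.0311] px 257.0 184.0
wrist red_stop_mid 0.76 [0.5007 0.026  0.0361] px 46.0 188.0
time_s: 3.78
tcp_pos: [0.4787, -0.1629, 0.0451]
eef_rot: [0.0, 0.999, -0.051, 0.0]
wrist_force: [0.6, -0.0, 0.6]
gripper_width: 0.0001
finger_force: 0.0
```

```bash
python3 -m pendant '[[0,0,0.5,0,0,0,1],[0,0,0.3,0,0,0,1],[0,0,0.2,0,0,0,1],[0,0,0,0,0,0,1]]'; python3 -m pendant '[[0,0,0.2,0,0,0,1],[0,0,0.1,0,0,0,1],[0,0,0,0,0,0,1]]'
```

```text
time_s: 4.28
tcp_pos: [0.4784, -0.1628, 0.0345]
eef_rot: [0.0, 0.999, -0.052, 0.0]
wrist_force: [1.0, 0.8, 3.5]
gripper_width: -0.0002
finger_force: 1.6
time_s: 4.65
tcp_pos: [0.4784, -0.1628, 0.0316]
eef_rot: [0.0, 0.999, -0.052, 0.0]
wrist_force: [-1.9, 0.5, 6.4]
gripper_width: 0.0003
finger_force: 3.4
```

```bash
python3 -m pendant '[[0,0,0.1,0,0,0,1],[0,0,0,0,0,0,1]]'; python3 -m pendant '[[0,-0.3,0,0,0,0,1],[0,-0.6,0,0,0,0,1],[0,-0.6,0,0,0,0,1],[0,-0.6,0,0,0,0,1],[0,0,0,0,0,0,1]]'; python3 - <<'E'
from h import *
camera("wrist"); marks("wrist",["slider_mid","red_stop_mid"])
E
```

```text
time_s: 4.9
tcp_pos: [0.4785, -0.1629, 0.031]
eef_rot: [0.0, 0.999, -0.052, 0.0]
wrist_force: [-1.8, 0.7, 11.4]
gripper_width: 0.0
finger_force: 5.8
time_s: 5.52
tcp_pos: [0.4806, -0.1416, 0.031]
eef_rot: [0.0, 0.999, -0.051, 0.0]
wrist_force: [-2.4, -0.5, 11.6]
gripper_width: -0.0002
finger_force: 6.0
wrist slider_mid 0.64 [ 0.4832 -0.1363  0.0294] px 252.0 248.0
wrist red_stop_mid 0.98 [0.5005 0.028  0.035 ] px -61.0 253.0
```

The pad is fully down and friction carries the slider with the fingertip. I'll continue.

```bash
python3 -m pendant '[[0,-0.6,0,0,0,0,1],[0,-0.9,0,0,0,0,1],[0,-1,0,0,0,0,1],[0,-1,0,0,0,0,1],[0,-1,0,0,0,0,1],[0,-1,0,0,0,0,1],[0,-1,0,0,0,0,1],[0,-1,0,0,0,0,1],[0,-1,0,0,0,0,1],[0,-0.9,0,0,0,0,1],[0,-0.6,0,0,0,0,1],[0,0,0,0,0,0,1]]'; python3 - <<'E'
from h import *
save("wrist","w2.png"); marks("wrist",["slider_mid","red_stop_mid"])
E
```

```text
time_s: 7.18
tcp_pos: [0.4908, -0.0419, 0.0309]
eef_rot: [-0.0, 0.999, -0.051, 0.0]
wrist_force: [-2.9, 1.7, 14.3]
gripper_width: 0.0
finger_force: 6.5
wrist slider_mid 0.6 [ 0.4955 -0.0403  0.0343] px 259.0 249.0
wrist red_stop_mid 0.77 [0.5006 0.0284 0.0337] px 129.0 251.0
```

View pics/w2.png

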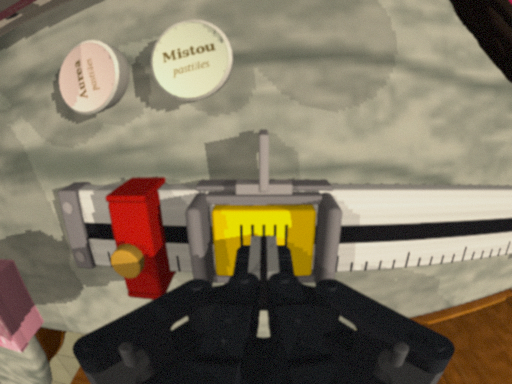

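The slider (px 263,240) has followed with the fingertip centred on the pad. A gap of about 20 mm is left to the red stop (px 163 to 188).

```bash
python3 -m pendant '[[0,-0.4,0,0,0,0,1],[0,-0.5,0,0,0,0,1],[0,-0.5,0,0,0,0,1],[0,-0.3,0,0,0,0,1],[0,-0.2,0,0,0,0,1],[0,0,0,0,0,0,1]]';  python3 -m pendant '[[0,-0.2,0,0,0,0,1],[0,-0.2,0,0,0,0,1],[0,0,0,0,0,0,1]]'; python3 - <<'E'
from h import *
save("wrist","w3.png"); marks("wrist",["slider_mid","red_stop_mid"])
E
```

```text
time_s: 8.07
tcp_pos: [0.4927, -0.0233, 0.0309]
eef_rot: [0.0, 0.999, -0.051, 0.0]
wrist_force: [-4.0, 0.5, 13.9]
gripper_width: -0.0001
finger_force: 6.6
time_s: 8.45
tcp_pos: [0.493, -0.0205, 0.0309]
eef_rot: [0.001, 0.999, -0.052, 0.0]
wrist_force: [-4.6, -5.3, 12.5]
gripper_width: 0.0002
finger_force: 6.5
wrist slider_mid 0.61 [ 0.4957 -0.0175  0.0302] px 257.0 248.0
wrist red_stop_mid 0.6 [0.5024 0.0287 0.034 ] px 169.0 249.0
```

View pics/w3.png

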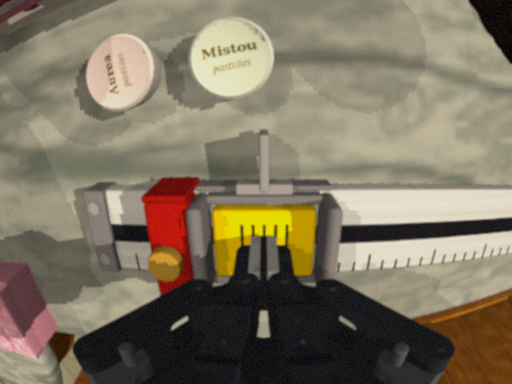

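The slider now meets the red stop (no gap at px 190) and the side force has risen to 5 N. I'll push slightly more, then lift straight up.

```bash
python3 -m pendant '[[0,-0.1,0,0,0,0,1],[0,0,0,0,0,0,1],[0,0,-0.3,0,0,0,1],[0,0,-0.4,0,0,0,1],[0,0,-1,0,0,0,1],[0,0,-2,0,0,0,1],[0,0,-3,0,0,0,1],[0,0,-3,0,0,0,1],[0,0,0,0,0,0,1],[0,0,0,0,0,0,1]]'; python3 - <<'E'
from h import *
save("wrist","w4.png"); marks("wrist",["slider_mid","red_stop_mid"])
E
```

```text
time_s: 9.85
tcp_pos: [0.4928, -0.0183, 0.127]
eef_rot: [-0.0, 0.999, -0.051, -0.0]
wrist_force: [-0.2, 0.9, 0.1]
gripper_width: -0.0
finger_force: 0.0
wrist slider_mid 0.56 [0.5014 0.0258 0.0353] px 209.0 191.0
wrist red_stop_mid 0.75 [ 0.442   0.2753 -0.0027] px -12.0 257.0
wrist red_stop_mid 0.57 [0.4998 0.0291 0.0341] px 206.0 193.0
```

View pics/w4.png

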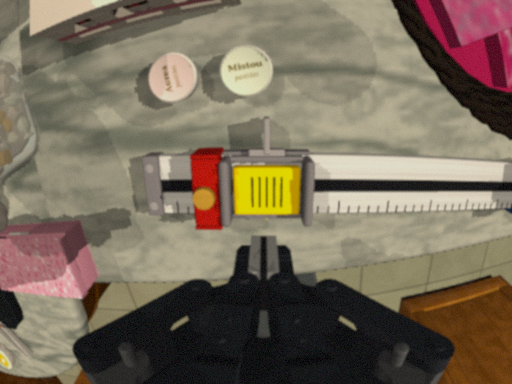

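The pad is up, the slider rests flush against the red stop (px 221), the bystanders haven't moved and the arm is clear. I'm handing in.

```bash
python3 -c "from rig import order; print(order.hand_in())"
```

```text
the job is handed in; nothing more can be done
None
```

The slider was pushed against the red stop with its pad pressed, the pad has sprung back up, the arm is clear, and the job is handed in; no verdict came back.

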